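# Set the tilting specimen table with the pendulum angle gauge and hold it

## Robot

A 7-joint arm with a two-finger parallel gripper is mounted at the origin on a cart in front of the work surface, level with it; the furniture and walls round the work are solid. World frame = base frame: x ahead of the robot, y to its left, z up, the work surface at z = 0. Lengths are in m, angles in rad, forces in N, time in s.
With the tool pointing down it reaches from about 0.4 to 0.9 m from the base axis. Payload 5.5 kg.
Tool frame: the origin (TCP) lies midway between the tips of the shut fingers; the grasp point (between the pads) lies 19 mm behind it (manip.grip_depth is the distance from the TCP to the grasp point, in m); z points along the fingers, y is the line along which they close (so a half turn about z gives the same grasp; the last joint's range is limited). The gripper opens to 92 mm and grips with 3 to 60 N. Pads are 19 mm wide; open, the fingers measure 130 mm over their backs; the gripper's body (75 mm by 190 mm) begins 47 mm behind the grasp point.
Start: joints at [-0.879, 0.501, -0.427, 1.55, 0.221, 1.138, -0.21], TCP at [0.27, 0.591, 0.227] pointing down, gripper open.
Joint ranges: [-2.88, 2.88], [-0.31, 2.03], [-1.54, 1.56], [0.2, 2.42], [-1.41, 4.55], [0.19, 2.02], [-2.57, 2.57]. Speed limits (rad/s): [2.57, 2.57, 3.14, 3.14, 3.14, 3.14, 3.14].

## Interface

Orientations are given as a unit quaternion [x, y, z, w].
In Python, from bench import manip, effector, viewer gives the robot as it stands. Calls block until the motion is done:
- manip.move_pose(position, orientation): joint-space move of the TCP to a pose.
- manip.servo_line(position, ori=None, vel=0.15): straight line of the TCP; ori=None keeps the orientation; vel is the mean speed in m/s.
- manip.movej(angles): joint-space move.
- effector.open_jaws() and effector.close(f_grip=None): open the fingers fully, or close them until they stop; f_grip is the grip in N (None keeps the last).
- manip.sleep(seconds).
- manip.solve_ik(position, orientation): joint angles nearest the present ones, or None.
- viewer.get_image(name): name is "scene" or "top" or "wrist"; returns the picture (400x640x3 uint8, red, green, blue); there is no depth.
- viewer.get_calibration(name): a dict with "vfov" (degrees; the focal length in pixels is half the picture's height over the tangent of half this angle, whatever the lens; pixels are square), "cx", "cy" (the principal point, pixels), "eye" and "attitude" of the camera in the world. Camera axes: x right, y down, z forward; pixel columns grow to the right and rows downward; lengths in m; the calibration is good to about 2 mm. A picture is of the moment at which its call begins: read the wrist's pose just before it. get_calibration takes no time and is no camera call; for the wrist camera it gives the pose at the moment of the call.
A pose or a line that the arm cannot do raises manip.PlanningError and nothing moves.
- manip.hand_in(): hands the job in; it is judged then, once.
Readings, each from a call of its own:
- manip.current_clock(): time.
- manip.current_q(): joint angles.
- manip.current_joint_velocities(): joint speeds.
- manip.current_tau(): joint torques, N m.
- manip.current_tool_pos(): TCP position.
- manip.current_tcp_rot(): TCP orientation.
- manip.current_force(): force on the tool from outside, world axes, zero at the start.
- manip.current_wrist_torque(): the same for the moment, N m.
- manip.current_finger_gap(): finger opening in m.
- manip.current_gripper_force(): force on a finger pad.
Only numpy, scipy, OpenCV 4.12 (cv2) and the standard library are available. Lean on these libraries where they do the work, as an engineer would, in place of code of your own. Each camera call takes 0.05 s, during which the arm holds its last target. There are 200 camera calls.

## Task

Swing the folded carrying handle of the angle gauge up past upright until it rests on its end stop, then carry the gauge by that handle and stand it squarely in the middle of the tilting specimen plate. Keeping the gauge's foot flat on the plate, rock gauge and plate together until the hanging pointer settles on the set marker at the dial's rim, and hold them there, gauge still in the gripper and pressed on the plate, so that I can tighten the clamp: finish while holding, do not let go. Leave the beaker, the dropper bottle and the marker pen where they are.

Things in the scene. Friction and masses are not known exactly. Their poses are not given: they have to be found in the camera images.
- gauge: pendulum angle gauge, 112 mm high without handle, about 0.7 kg: flat steel foot 64 (x) x 110 (y) x 12 mm, round grey case 88 mm wide, 38 mm deep, white dial looking to -x. Origin: centre of the underside; x from dial to back, y along the foot, z up. Stands loose on the worktop at the left, dial roughly towards the robot; a hard shove at the handle tips it
- bail (a joint): carrying handle (steel bail) on top of the gauge, rad: 0 folded (resting on a stop, leaning back to the gauge's +x side, 0.5 rad above level), 1.07 upright, 1.19 home against its end stop just past upright (leaning 0.12 rad to -x), where its weight keeps it. Loose hinge: under 1 N at the bar moves it; short of upright it falls back
- bail_hinge (a point): middle of the handle's hinge axis (along the gauge's y), 106 mm above the gauge's underside
- bail_bar (a point): middle of the handle's round cross bar (12 mm thick, along the gauge's y), 50 mm from the hinge. Two flat side straps, 10 mm wide and 6 mm thick, run from the hinge to 6 mm beyond the bar's axis; their outer faces, 46 mm apart along the gauge's y, can be gripped from above when upright. The bar is then 156 mm above the gauge's underside
- pointer (a joint): black pendulum pointer on the dial, hangs plumb from the dial's centre (56 mm above the underside), rad relative to the gauge: 0 when the gauge stands level, positive when the gauge's +y side is raised (its tip then moves towards the gauge's -y on the dial). Swings freely, settles in about a second
- pointer_tip (a point): tip of the pointer, 31 mm from the dial's centre
- set_marker (a joint): set marker: small steel tab, 4 mm wide, at the dial's rim, preset to the angle wanted, rad on the same scale as the pointer (0.18 to 0.38); it is stiff and stays. Dial ticks every 5 degrees, long every 10, longest at 0
- marker_tip (a point): inner end of the set marker's tab, 31 mm from the dial's centre
- tilt_stand: specimen stand fixed to the worktop, to the right: grey base 132 (x) x 150 (y) x 12 mm with two cheeks at x = +-52 mm, 64 mm high; a black clamp lever reaches out in front to x = -75 mm. Origin: centre of the underside
- tilt_plate (a joint): tilt of the aluminium plate on the stand, rad, 0 level, positive with its +y end raised, range -0.45 to 0.45; slight friction, stays where left when empty, starts tilted at random, turns freely under the gauge's weight
- plate_top (a point): centre of the plate's flat upper face, turning with the plate; x and y along the plate. Plate 88 (x) x 172 (y) mm; the gauge's foot lies with its length along the plate's y, between two specimen clips 5 mm high at y = +-74 to +-83 mm. The face lies 12 mm above the pivot
- pivot (a point): middle of the plate's pivot axis (along the stand's x), 50 mm above the worktop, under the plate's centre
- beaker: glass beaker, 75 x 82 x 95 mm, standing behind the work; leave alone
- dropper: brown dropper bottle, 41 mm wide, 114 mm high, standing behind the stand; leave alone
- marker_pen: black marker pen, 146 mm long, lying near the robot; leave alone
Mind the look-alikes: they are no part of the job. Leave any blue look-alike of the gauge alone.

How it is judged:
By the outcome, as a careful person would: the job done as asked, in the order asked, and still so for the second after the job is handed in, while the arm keeps its last pose, push and grip.
It also fails if it takes over 54 s, if anything falls off the work surface, if the arm or the gripper's body presses on something with over 40 N, if the wrist force passes 120 N, or if a joint passes its speed limit or range.

## Working session

There is one attempt and no reset: what is moved stays moved. The work goes in short steps, each a Python script; the robot and the scene stay as the last script left them, time stands still between calls to the robot, and variables do not carry over. Pictures are saved under pics/ and viewed, at most 10 in all, crops included, and the job is handed in when it is done.

```bash
mkdir -p pics; ls
python3 - <<'E'
from bench import manip, effector, viewer
import cv2, numpy as np
for n in ("scene","top","wrist"):
    c=viewer.get_calibration(n); print(n,c)
    cv2.imwrite(f"pics/{n}0.png",viewer.get_image(n)[:,:,::-1])
print(manip.current_clock(),manip.current_tcp_rot(),manip.grip_depth)
E
```

```text
pics
scene {'vfov': 52.79447286424745, 'cx': 320.168906810708, 'cy': 198.71293214787443, 'eye': array([ 0.62729913, -0.71310698,  0.8689513 ]), 'attitude': array([ 0.91569914,  0.03912882, -0.0184989 , -0.39952699])}
top {'vfov': 56.622542202618796, 'cx': 319.9882126131364, 'cy': 199.09822863622014, 'eye': array([0.32861999, 0.09955307, 1.02013649]), 'attitude': array([ 0.73295178, -0.67025   ,  0.08020362, -0.08434452])}
wrist {'vfov': 66.36848354489769, 'cx': 320.7603641139599, 'cy': 195.85930760711312, 'eye': array([0.20891214, 0.61867808, 0.38387497]), 'attitude': array([0.8345047 , 0.53636116, 0.06791462, 0.1063307 ])}
0.15 [ 2.12737301e-01  9.77109153e-01 -7.13331819e-04 -1.87611201e-04] 0.0188
```

View pics/scene0.png

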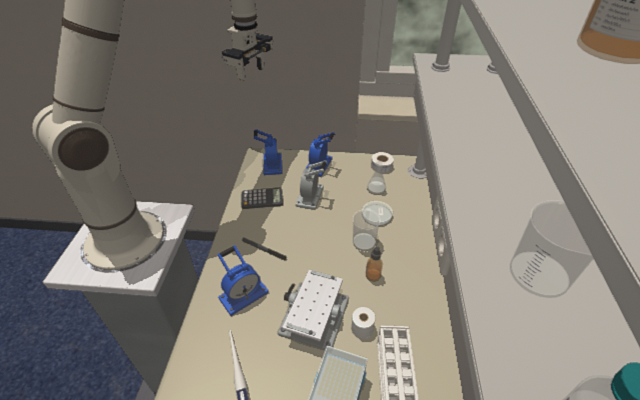

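View pics/top0.png

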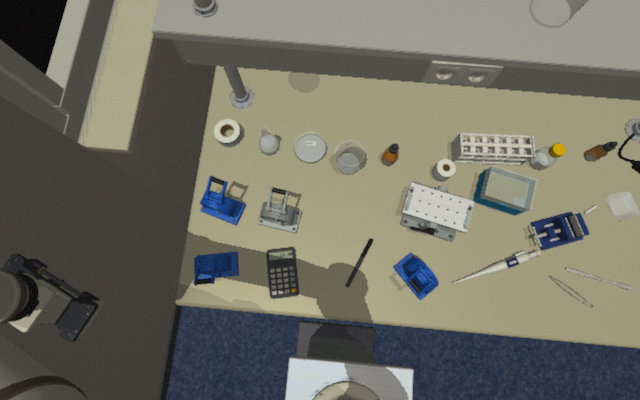

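The grey gauge is at top-view (281,212) and scene (311,187). The stand is at top (437,212) and scene (315,305). The three blue gauges are look-alikes. I'll cast rough positions and crop in closer.

```bash
cat > h.py <<'E'
from bench import manip, effector, viewer
import cv2, numpy as np
from scipy.spatial.transform import Rotation as R
def ray(c,px):
    f=200/np.tan(np.radians(c["vfov"]/2))
    d=np.c_[(np.atleast_2d(px)-[c["cx"],c["cy"]])/f,np.ones(len(np.atleast_2d(px)))]
    d=R.from_quat(c["attitude"]).apply(d)
    return np.array(c["eye"]),d/np.linalg.norm(d,axis=1)[:,None]
def cast(c,px,z):
    e,d=ray(c,px); return e+d*((z-e[2])/d[:,2])[:,None]
def tri(views):  # [(calib,px)...] -> point, residual
    A=np.zeros((3,3));b=np.zeros(3);L=[]
    for c,p in views:
        e,d=ray(c,p);M=np.eye(3)-np.outer(d[0],d[0]);A+=M;b+=M@e;L.append((M,e))
    x=np.linalg.solve(A,b); return x,max(np.linalg.norm(M@(x-e)) for M,e in L)
def proj(c,P):
    f=200/np.tan(np.radians(c["vfov"]/2))
    p=R.from_quat(c["attitude"]).inv().apply(np.atleast_2d(P)-c["eye"])
    return p[:,:2]/p[:,2:]*f+[c["cx"],c["cy"]]
def snap(n):
    c=viewer.get_calibration(n); return c,viewer.get_image(n)[:,:,::-1].copy()
def down(yaw):  # tool z down, tool y (closing) at world yaw
    y=np.array([np.cos(yaw),np.sin(yaw),0]);z=np.array([0,0,-1.]);x=np.cross(y,z)
    return R.from_matrix(np.c_[x,y,z]).as_quat()
E
python3 - <<'E'
from h import *
t=viewer.get_calibration("top");s=viewer.get_calibration("scene")
print("gauge",tri([(t,(281,212)),(s,(311,187))]),cast(t,[(262,224),(296,231),(300,207),(268,190),(287,190)],0.01))
print("stand",cast(t,[(412,184),(473,202),(466,239),(402,220)],0.062))
print("others",cast(t,[(350,155),(390,155),(360,262)],0.05), cast(t,[(244,200),(210,200)],0))
w=viewer.get_calibration("wrist")
p=manip.current_tool_pos();r=R.from_quat(manip.current_tcp_rot())
print("cam in tool",r.inv().apply(w["eye"]-p),(r.inv()*R.from_quat(w["attitude"])).as_matrix().round(2))
a=cv2.imread("pics/top0.png")[160:260,240:500];b=cv2.imread("pics/scene0.png")[150:350,270:370]
o=np.zeros((600,800,3),np.uint8)
o[:300,:780]=cv2.resize(a,None,fx=3,fy=3,interpolation=2)
o[300:600,:300]=cv2.resize(b[:100],None,fx=3,fy=3,interpolation=2)
o[300:600,300:600]=cv2.resize(b[100:],None,fx=3,fy=3,interpolation=2)
cv2.imwrite("pics/c1.png",o)
E
```

```text
gauge (array([0.51512557, 0.21623139, 0.05003527]), np.float64(0.0010488322831648214)) [[0.48363911 0.26892423 0.01      ]
 [0.47269865 0.17379135 0.01      ]
 [0.54058665 0.16967451 0.01      ]
 [0.58115071 0.26418543 0.01      ]
 [0.5859477  0.21101188 0.01      ]]
stand [[ 0.61934411 -0.12661908  0.062     ]
 [ 0.58429509 -0.28953249  0.062     ]
 [ 0.48385144 -0.27080329  0.062     ]
 [ 0.51896555 -0.10358037  0.062     ]]
others [[ 0.69087086  0.04410148  0.05      ]
 [ 0.70086802 -0.06614231  0.05      ]
 [ 0.40152348 -0.00211243  0.05      ]] [[0.54861907 0.32965274 0.        ]
 [0.54002852 0.42501445 0.        ]]
cam in tool [ 6.72835332e-02 -1.33401727e-04 -1.58089099e-01] [[ 0.   -0.97 -0.25]
 [ 1.    0.    0.  ]
 [-0.   -0.25  0.97]]
```

View pics/c1.png

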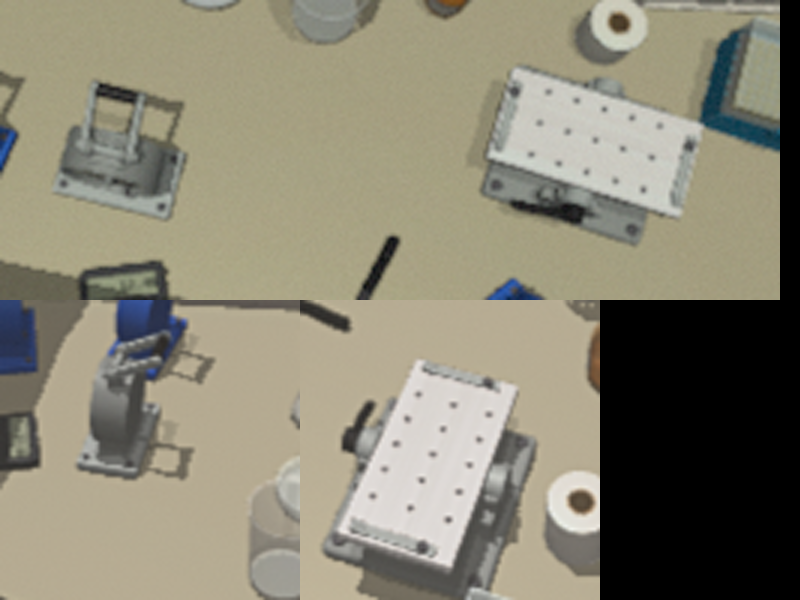

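The gauge is at about (0.52, 0.216) with its bail folded back towards +x. The plate centre is at about (0.55, -0.20), yawed roughly -12°. Next I'll take close wrist views of the gauge, one from above and one pitched towards the dial.

```bash
cat >> h.py <<'E'
def ori(g,a=0.,th=0.):
    """gauge yaw g, tool leaned back a (fingers point forward by a), tilt th about gauge x (+: +y raised)"""
    base=R.from_quat(down(np.pi/2))
    return (R.from_euler('z',g)*R.from_euler('x',th)*R.from_euler('y',-a)*base).as_quat()
E
python3 - <<'E'
from h import *
print(R.from_quat(ori(0,.5)).as_matrix().round(2))
g=-0.12
manip.move_pose([.49,.22,.25],ori(g)); c,i=snap("wrist"); cv2.imwrite("pics/w1.png",i); np.save("w1.npy",c)
print(manip.current_clock())
for a,x,z in [(.6,.41,.17),(.5,.41,.19),(.4,.41,.2),(.3,.41,.2)]:
    if manip.solve_ik([x,.225,z],ori(g,a)) is not None:
        manip.move_pose([x,.225,z],ori(g,a)); c,i=snap("wrist"); cv2.imwrite("pics/w2.png",i); np.save("w2.npy",c);print(a);break
print(manip.current_clock(),manip.current_q())
E
python3 -c "
import cv2,numpy as np
a=cv2.imread('pics/w1.png');b=cv2.imread('pics/w2.png')
cv2.imwrite('pics/c2.png',np.vstack([a[:300],b[:300]]))
cv2.imwrite('pics/c2.png',np.hstack([a[:,120:520],b[:,120:520]]))"
```

```text
[[-0.88  0.    0.48]
 [ 0.    1.    0.  ]
 [-0.48  0.   -0.88]]
1.7917
0.6
3.075 [-0.09983951  0.16265703 -0.90095733  2.39673932  1.17633795  0.71855001
 -0.48373239]
```

View pics/c2.png

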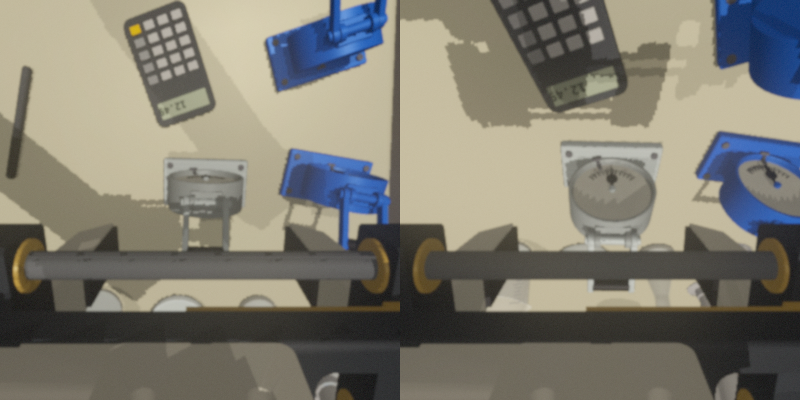

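w1 and w2 show the gauge, with the foot's front edge at w1 (283..367,159) and w2 (282..381,143). The dial is centred near w2 (332,180). I'll zoom in on these.

```bash
python3 -c "
import cv2,numpy as np
a=cv2.imread('pics/w1.png')[145:255,270:380];b=cv2.imread('pics/w2.png')[132:252,272:392]
f=lambda i:cv2.resize(i,(400*1,400*1),interpolation=cv2.INTER_CUBIC)
o=np.hstack([cv2.resize(a,(330,330),interpolation=2),cv2.resize(b[:,:],(470,470),interpolation=2)[:330] if 0 else cv2.resize(b,(330,330),interpolation=2)])
d=cv2.resize(b[15:65,20:100],(400,250),interpolation=2)
o=np.zeros((600,800,3),np.uint8);o[:330,:330]=cv2.resize(a,(330,330),interpolation=2);o[:360,340:700]=cv2.resize(b,(360,360),interpolation=2)
b2=cv2.imread('pics/w2.png')[150:190,297:367]
o[360:600,340:760]=cv2.resize(b2,(420,240),interpolation=2)
cv2.imwrite('pics/c3.png',o)"
```

```text
(no output)
```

View pics/c3.png

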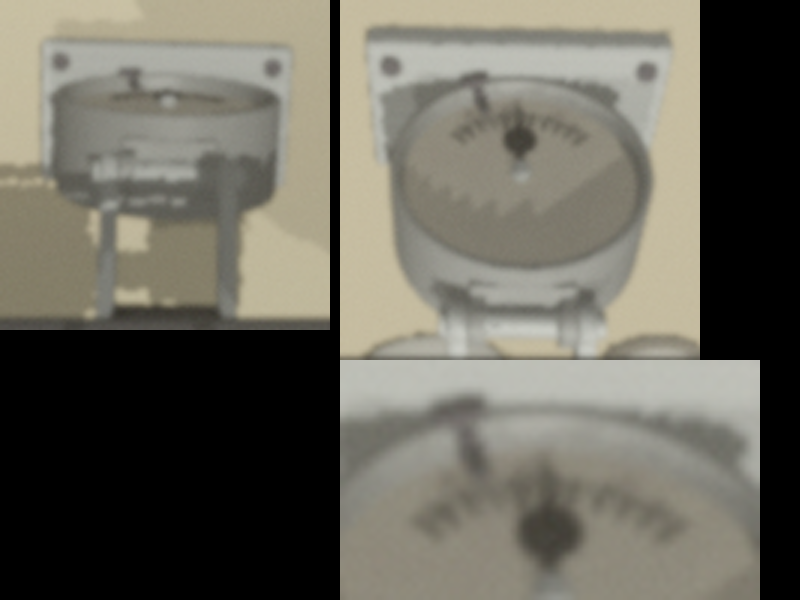

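Run:
```python
from h import *
c1=np.load("w1.npy",allow_pickle=True).item();c2=np.load("w2.npy",allow_pickle=True).item()
hR=tri([(c1,(290,165.3)),(c2,(288.7,154))]);hL=tri([(c1,(360.7,167.7)),(c2,(374.3,156))])
kR=tri([(c1,(284.3,159.3)),(c2,(282.7,146))]);kL=tri([(c1,(367,161)),(c2,(380.7,148))])
print(hR,hL,kR,kL)
for a,b,w in((hR[0],hL[0],'holes'),(kR[0],kL[0],'corners')):
    d=b-a;print(w,np.arctan2(-d[0],d[1]),np.linalg.norm(d),(a+b)/2)
# at known plane z=.012
K=cast(c1,[(284.3,159.3),(367,161)],.012);K2=cast(c2,[(282.7,146),(380.7,148)],.012);print(K,K2)
H=np.vstack([cast(c1,[(290,165.3),(360.7,167.7)],.012),cast(c2,[(288.7,154),(374.3,156)],.012)]);print(H)
for k in(K,K2,H[:2],H[2:]): d=k[1]-k[0];print(np.arctan2(-d[0],d[1]),np.linalg.norm(d))
# bail in w1: strap ends near hinge/bar ; right strap(-y) px, left strap(+y)
print(tri([(c1,(270+150/3,145+172/3)),(c2,(272+183/3,132+325/3))]))
```

```text
(array([0.47886635, 0.18300475, 0.01344353]), np.float64(1.4374172871624694e-05)) (array([0.49284994, 0.2740843 , 0.01347289]), np.float64(8.235925353159516e-05)) (array([0.47095086, 0.17697701, 0.00880475]), np.float64(0.0007792904834478752)) (array([0.48565832, 0.28231698, 0.00984719]), np.float64(0.0010222119766034122))
holes -0.15234212512353476 0.09214675844027471 [0.48585815 0.22854453 0.01345821]
corners -0.1387222515029835 0.10636684049535931 [0.47830459 0.229647   0.00932597]
[[0.47043864 0.17662622 0.012     ]
 [0.48531622 0.28305489 0.012     ]] [[0.46845191 0.17857778 0.012     ]
 [0.4837037  0.28095505 0.012     ]]
[[0.47907392 0.18285069 0.012     ]
 [0.49311139 0.27416917 0.012     ]
 [0.48009248 0.18264473 0.012     ]
 [0.49419203 0.27435318 0.012     ]]
-0.13888919800724653 0.10746350570552292
-0.14788861976665207 0.10350710972974395
-0.15252599495675292 0.09239109904759102
-0.1525487403648974 0.09278596971999416
(array([0.50691609, 0.22221109, 0.10777748]), np.float64(0.0032399924161424973))
```

```bash
cat >> h.py <<'E'
G=-0.15; C=np.array([.509,.2247,0])
def gp(x,y,z): return C+R.from_euler('z',G).apply([x,y,z])
E
python3 - <<'E'
from h import *
effector.close(5)
manip.move_pose(gp(.02,0,.23),ori(G))
manip.move_pose(gp(.08,0,.16),ori(G))
manip.servo_line(gp(.08,0,.115),vel=.12)
f0=manip.current_force()
def P(ph): return gp(.05*np.cos(ph)+.0155,0,.106+.05*np.sin(ph)-.015)
for ph in np.linspace(.5,1.64,7):
    manip.servo_line(P(ph),vel=.08); print(round(ph,2),(manip.current_force()-f0).round(2))
manip.sleep(.3)
_,i=snap("scene");cv2.imwrite("pics/s1.png",i)
p=P(1.64)
manip.servo_line(p+[.03,0,.0],vel=.15); manip.servo_line(p+[.03,0,.08],vel=.2)
effector.open_jaws()
manip.move_pose(gp(-.09,0,.24),ori(G,.3));c,i=snap("wrist");np.save("w3.npy",c);cv2.imwrite("pics/w3.png",i)
manip.move_pose([.40,.235,.18],ori(G,.6));c,i=snap("wrist");np.save("w4.npy",c);cv2.imwrite("pics/w4.png",i)
print(manip.current_clock())
E
python3 -c "
import cv2,numpy as np
o=np.zeros((600,800,3),np.uint8)
f=lambda n,y,x,h,w,s:cv2.resize(cv2.imread(f'pics/{n}.png')[y:y+h,x:x+w],None,fx=s,fy=s,interpolation=2)
o[:300,:400]=f('w3',100,220,150,200,2);o[:300,400:]=f('w4',100,220,150,200,2)
o[300:,:400]=f('s1',110,260,100,133,3)[:,:400] if 0 else cv2.resize(cv2.imread('pics/s1.png')[110:210,260:393],(400,300))
cv2.imwrite('pics/c4.png',o)"
```

```text
0.5 [1.32 0.5  0.61]
0.69 [ 3.13 -0.14  2.12]
0.88 [ 1.54 -0.26  2.86]
1.07 [ 3.92 -0.23  3.84]
1.26 [-1.08  0.17 -0.1 ]
1.45 [ 0.63  0.16 -0.08]
1.64 [0.74 0.49 0.83]
12.8833
```

View pics/c4.png

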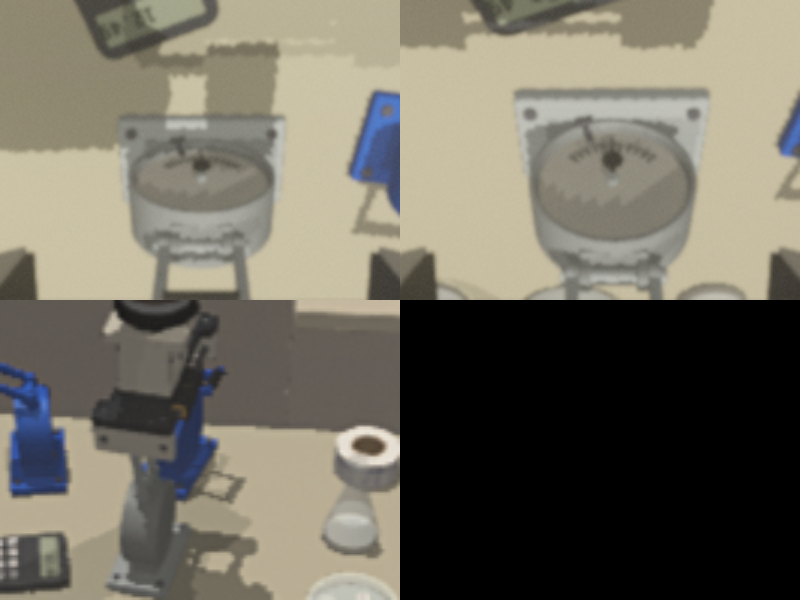

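Run:
```python
from h import *
c3=np.load("w3.npy",allow_pickle=True).item();c4=np.load("w4.npy",allow_pickle=True).item()
print("bar home",proj(c3,[gp(-.006,0,.156),gp(.044,0,.130)]))
# holes: w3 panel (130,134),(271,133) ; w4 (529,114),(693,114), scale 2 offset (220,100)
a3=np.array([[130,134],[271,133]])/2+[220,100];a4=np.array([[129,114],[293,114]])/2+[220,100]
for c,a in((c3,a3),(c4,a4)):
    k=cast(c,a,.012);d=k[1]-k[0];g=np.arctan2(-d[0],d[1]);print(k.mean(0),g)
t=[tri([(c3,a3[i]),(c4,a4[i])]) for i in(0,1)];print(t)
i=cv2.imread("pics/w3.png")[:,300:340].mean(1).mean(1);print([(r,int(i[r])) for r in range(236,266,1)])
c,i=snap("top");np.save("t2.npy",c);cv2.imwrite("pics/t2.png",i)
cv2.imwrite("pics/c5.png",cv2.resize(i[160:260,230:330],None,fx=6,fy=6,interpolation=2))
for n,P in(("home",gp(-.006,0,.156)),("fold",gp(.044,0,.130))): print(n,(proj(c,P)-[230,160])*6)
```

```text
bar home [[320.29493663 251.73612534]
 [320.25106859 269.90653463]]
[0.48629565 0.22799949 0.012     ] -0.14073283754986518
[0.48717528 0.22794317 0.012     ] -0.15311572927371236
[(array([0.479444  , 0.18246344, 0.01279336]), np.float64(7.117551538405947e-05)), (array([0.49086576, 0.27345568, 0.01571914]), np.float64(2.7126354327432643e-05))]
[(236, 173), (237, 174), (238, 174), (239, 174), (240, 174), (241, 175), (242, 175), (243, 170), (244, 154), (245, 123), (246, 88), (247, 71), (248, 70), (249, 72), (250, 75), (251, 76), (252, 77), (253, 78), (254, 78), (255, 78), (256, 79), (257, 79), (258, 79), (259, 80), (260, 80), (261, 80), (262, 80), (263, 81), (264, 81), (265, 81)]
home [[252.39997284 284.30450917]]
fold [[292.20039591 182.41794349]]
```

View pics/c5.png

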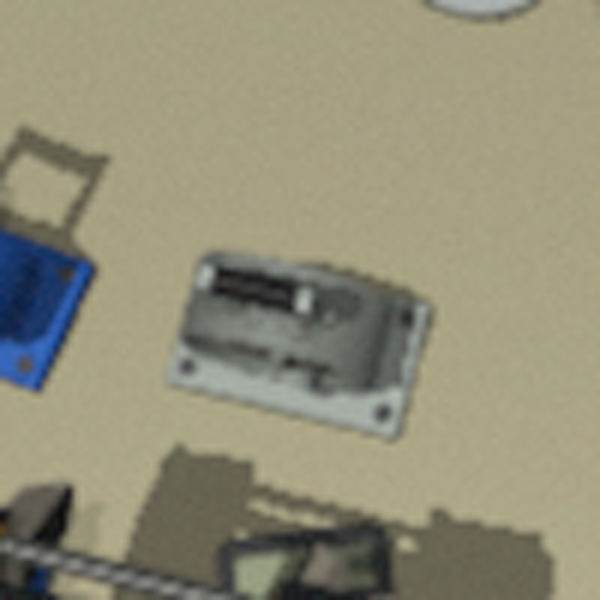

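The bail is home: the bar shows at crop (257,287), against (252,284) predicted, and the gauge hasn't moved. Next I'll measure the plate close up from two wrist positions.

Run:
```python
from h import *
g=-.2
for k,(p,a) in enumerate([([.46,-.17,.27],.2),([.40,-.16,.24],.5)]):
    manip.move_pose(p,ori(g,a));c,i=snap("wrist");np.save(f"p{k}.npy",c);cv2.imwrite(f"pics/p{k}.png",i)
print(manip.current_clock())
a,b=[cv2.imread(f'pics/p{k}.png')[60:260,190:460] for k in(0,1)]
o=np.hstack([cv2.resize(i,(400,296),interpolation=2) for i in(a,b)])
o=np.vstack([cv2.resize(i,(800,593),interpolation=2)[:300*2] for i in(a,)])
cv2.imwrite("pics/c6.png",np.vstack([np.hstack([cv2.resize(i,(400,296),interpolation=2) for i in(a,b)])]))
```

```text
Traceback (most recent call last):
bench.PlanningError: the arm cannot take that pose within its joint ranges
```

Run:
```python
from h import *
piv=np.array([.552,-.197,.05])
for g in(-.2,):
  for a in(-.12,0,.12,.2,.3,.4,.5):
    r=[]
    for th in(0,.2,.38,-.4):
        q=ori(g,a,th);Rg=R.from_euler('z',g)*R.from_euler('x',th)
        P=piv+Rg.apply([-.005,0,.012+.148])+R.from_quat(q).apply([0,0,.0188])
        s=manip.solve_ik(P,q); r.append(None if s is None else s.round(2).tolist())
    print(a,r)
for g in(-.2,.2,.5,-.6):
  print(g,[(x,z,a) for x in(.42,.46,.5,.54) for z in(.24,.27,.3) for a in(0,.2,.4,.6) if manip.solve_ik([x,-.18,z],ori(g,a)) is not None])
for a in(0,.3,.5): print(manip.solve_ik(gp(-.005,0,.148)+R.from_quat(ori(G,a)).apply([0,0,.0188]),ori(G,a)))
```

```text
-0.12 [[-0.2, 0.53, 0.67, 1.69, -0.32, 1.16, 1.95], [-0.12, 0.63, 0.82, 1.65, -0.6, 1.31, 2.26], [0.09, 0.68, 0.73, 1.58, -0.69, 1.42, 2.4], [-0.28, 0.53, 0.35, 1.7, 0.22, 1.14, 1.28]]
0 [[-0.2, 0.44, 0.64, 1.79, -0.31, 1.01, 1.94], [-0.11, 0.54, 0.78, 1.75, -0.61, 1.16, 2.28], [0.09, 0.61, 0.72, 1.68, -0.74, 1.3, 2.45], [-0.32, 0.46, 0.36, 1.81, 0.28, 1.0, 1.22]]
0.12 [[-0.19, 0.36, 0.61, 1.89, -0.3, 0.85, 1.94], [-0.08, 0.45, 0.73, 1.85, -0.63, 1.01, 2.31], [0.11, 0.54, 0.69, 1.78, -0.8, 1.18, 2.5], [-0.37, 0.39, 0.38, 1.91, 0.36, 0.86, 1.15]]
0.2 [[-0.18, 0.31, 0.58, 1.96, -0.3, 0.74, 1.94], [-0.05, 0.4, 0.68, 1.91, -0.66, 0.91, 2.34], [0.15, 0.49, 0.64, 1.85, -0.83, 1.08, 2.54], [-0.4, 0.36, 0.4, 1.98, 0.43, 0.77, 1.08]]
0.3 [[-0.16, 0.26, 0.55, 2.04, -0.32, 0.6, 1.96], [-0.0, 0.33, 0.62, 1.99, -0.71, 0.78, 2.4], [0.47, 0.39, 0.24, 1.92, -0.75, 0.89, 2.49], [-0.44, 0.32, 0.43, 2.06, 0.54, 0.65, 0.97]]
0.4 [[-0.12, 0.21, 0.5, 2.12, -0.36, 0.46, 2.02], [0.07, 0.28, 0.53, 2.07, -0.8, 0.66, 2.5], [0.67, 0.35, 0.01, 1.99, -0.79, 0.76, 2.55], [-0.49, 0.28, 0.46, 2.14, 0.7, 0.54, 0.81]]
[... 2740 characters left out ...]
 (0.46, 0.3, 0.6), (0.5, 0.24, 0), (0.5, 0.24, 0.2), (0.5, 0.24, 0.4), (0.5, 0.24, 0.6), (0.5, 0.27, 0), (0.5, 0.27, 0.2), (0.5, 0.27, 0.4), (0.5, 0.27, 0.6), (0.5, 0.3, 0), (0.5, 0.3, 0.2), (0.5, 0.3, 0.4), (0.5, 0.3, 0.6), (0.54, 0.24, 0), (0.54, 0.24, 0.2), (0.54, 0.24, 0.4), (0.54, 0.24, 0.6), (0.54, 0.27, 0), (0.54, 0.27, 0.2), (0.54, 0.27, 0.4), (0.54, 0.27, 0.6), (0.54, 0.3, 0), (0.54, 0.3, 0.2), (0.54, 0.3, 0.4), (0.54, 0.3, 0.6)]
[-0.59222878  0.41588991  0.15234567  1.89942801 -0.08300684  0.8322804
  1.02405211]
[-0.60328461  0.31064908  0.00932464  2.10042188  0.39333432  0.541365
  0.5067897 ]
[-0.7445018   0.28953304  0.05380665  2.22420995  0.92251428  0.44679713
 -0.08472222]
```

```bash
ls *.npy
python3 - <<'E'
from h import *
manip.move_pose([.46,-.18,.27],ori(-.2,.5));c,i=snap("wrist");np.save("p1.npy",c);cv2.imwrite("pics/p1.png",i)
print(manip.current_clock())
a,b=[cv2.imread(f'pics/p{k}.png')[60:260,190:460] for k in(0,1)]
cv2.imwrite("pics/c6.png",np.hstack([cv2.resize(i,(400,296),interpolation=2) for i in(a,b)]))
E
```

```text
p0.npy
t2.npy
w1.npy
w2.npy
w3.npy
w4.npy
15.3583
```

View pics/c6.png

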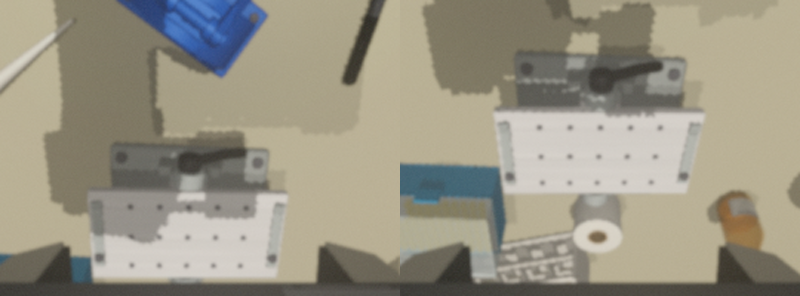

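The plate's 5×3 hole grid is visible in both views: p0 crop x 130..246, y 207..265, and p1 crop x 540..660, y 127..182. I'll triangulate the holes to get a plane fit.

Run:
```python
from h import *
s=400/270
G0=np.array([[130,207],[246,208],[249,265],[132,265]]);G1=np.array([[540,127],[660,127],[654,182],[541,182]])-[400,0]
pts=[]
for k,q in((0,G0),(1,G1)):
    img=cv2.cvtColor(cv2.imread(f"pics/p{k}.png"),cv2.COLOR_BGR2GRAY)
    bh=cv2.morphologyEx(img,cv2.MORPH_BLACKHAT,np.ones((9,9))).astype(float)
    H=cv2.getPerspectiveTransform(np.float32([[0,0],[4,0],[4,2],[0,2]]),np.float32(q/s+[190,60]))
    g=np.array([[[i,j] for i in range(5) for j in range(3)]],np.float32)
    p=cv2.perspectiveTransform(g,H)[0];o=[]
    for x,y in p:
        x0,y0=int(round(x)),int(round(y));r=5
        w=bh[y0-r:y0+r+1,x0-r:x0+r+1]; my,mx=np.unravel_index(w.argmax(),w.shape)
        x0+=mx-r;y0+=my-r;w=np.clip(bh[y0-2:y0+3,x0-2:x0+3]-10,0,None);yy,xx=np.mgrid[-2:3,-2:3]
        o.append([x0+(w*xx).sum()/w.sum(),y0+(w*yy).sum()/w.sum()])
    pts.append(np.array(o)); print(np.abs(o-p).max())
c=[np.load(f"p{k}.npy",allow_pickle=True).item() for k in(0,1)]
T=[tri([(c[0],a),(c[1],b)]) for a,b in zip(*pts)];X=np.array([t[0] for t in T]);print("res",max(t[1] for t in T))
m=X.mean(0);ij=g[0]-[2,1]
A=np.linalg.lstsq(np.c_[ij,np.ones(15)],X,rcond=None)[0];print(A.round(4),"fit",np.abs(np.c_[ij,np.ones(15)]@A-X).max().round(4))
ey=A[0]/np.linalg.norm(A[0]); print("center",A[2],"yaw",np.arctan2(-ey[0],ey[1]),"tilt",np.arcsin(ey[2]), "xslope",A[1][2]/np.linalg.norm(A[1]))
# white extent check along the centre lines
```

```text
6.161699513532824
2.3476025684770434
res 0.00030934142069249265
[[ 6.200e-03  2.410e-02 -1.700e-03]
 [ 2.920e-02 -7.100e-03 -2.000e-04]
 [ 5.647e-01 -1.960e-01  6.210e-02]] fit 0.0036
center [ 0.56467162 -0.19595471  0.06212536] yaw -0.2513016731553036 tilt -0.06768616471865048 xslope -0.007653610845319568
```

Run:
```python
from h import *
s=400/270
c=[np.load(f"p{k}.npy",allow_pickle=True).item() for k in(0,1)]
q1=np.array([[97,111],[303,111],[287,193],[107,193]])/s+[190,60]
q0=np.array([[89,192],[286,192],[277,276],[94,276]])/s+[190,60]
t=viewer.get_calibration("top");qt=np.array([[517,66],[703,124],[680,214],[487,157]])/3+[240,160]
for cc,q in((c[0],q0),(c[1],q1),(t,qt)):
    K=cast(cc,q,.062);print(K.round(4).tolist(),K.mean(0))
for a,b in zip(q0,q1): print(tri([(c[0],a),(c[1],b)]))
# refined edges in p1 via white mask
for k in(0,1):
    im=cv2.imread(f"pics/p{k}.png");g=cv2.cvtColor(im,cv2.COLOR_BGR2GRAY)
    hs=cv2.cvtColor(im,cv2.COLOR_BGR2HSV);m=((hs[...,1]<28)&(g>120)).astype(np.uint8)
    m=cv2.morphologyEx(m,cv2.MORPH_CLOSE,np.ones((9,9)))
    cs,_=cv2.findContours(m,0,2);b=max(cs,key=cv2.contourArea);print(k,cv2.contourArea(b),cv2.approxPolyDP(b,6,True)[:,0].tolist())
```

```text
[[0.505, -0.2685, 0.062], [0.5381, -0.1046, 0.062], [0.6225, -0.1223, 0.062], [0.5887, -0.2895, 0.062]] [ 0.56356513 -0.19620607  0.062     ]
[[0.5041, -0.2668, 0.062], [0.5369, -0.1049, 0.062], [0.6237, -0.1227, 0.062], [0.5902, -0.2878, 0.062]] [ 0.56374358 -0.19553606  0.062     ]
[[0.625, -0.1273, 0.062], [0.5864, -0.2931, 0.062], [0.5041, -0.2726, 0.062], [0.5395, -0.1037, 0.062]] [ 0.56376744 -0.19916734  0.062     ]
(array([ 0.50736138, -0.26968357,  0.05621363]), np.float64(0.0007453160825802183))
(array([ 0.54150814, -0.10374637,  0.05511833]), np.float64(5.907552027203603e-05))
(array([ 0.61799525, -0.12303303,  0.06809348]), np.float64(0.000266831770739335))
(array([ 0.5832713 , -0.28514531,  0.07039002]), np.float64(0.0009102137549023884))
0 8091.0 [[383, 191], [368, 187], [366, 161], [357, 162], [354, 190], [328, 189], [326, 177], [312, 178], [309, 189], [251, 188], [251, 232], [239, 233], [251, 234], [252, 247], [375, 247]]
1 12077.0 [[395, 136], [337, 134], [312, 123], [306, 133], [254, 134], [256, 172], [178, 170], [159, 206], [174, 246], [207, 230], [183, 223], [181, 209], [199, 197], [171, 191], [179, 170], [255, 172], [260, 200], [261, 190], [309, 190], [305, 218], [270, 224], [250, 216], [250, 195], [217, 196], [248, 197], [252, 227], [238, 230], [242, 250], [307, 250], [313, 229], [338, 223], [336, 190], [383, 189]]
```

Run:
```python
from h import *
s=400/270
c=[np.load(f"p{k}.npy",allow_pickle=True).item() for k in(0,1)]
Q=[np.array([[130,207],[246,208],[249,265],[132,265]]),np.array([[540,127],[660,127],[654,182],[541,182]])-[400,0]]
ij=np.array([[i,j] for i in range(5) for j in range(3)],np.float32);pts=[]
for k in(0,1):
    img=cv2.cvtColor(cv2.imread(f"pics/p{k}.png"),cv2.COLOR_BGR2GRAY)
    bh=cv2.morphologyEx(img,cv2.MORPH_BLACKHAT,np.ones((7,7))).astype(float)
    H=cv2.getPerspectiveTransform(np.float32([[0,0],[4,0],[4,2],[0,2]]),np.float32(Q[k]/s+[190,60]))
    p=cv2.perspectiveTransform(ij[None],H)[0];o=[]
    for x,y in p:
        x0,y0=int(round(x)),int(round(y));r=3
        w=bh[y0-r:y0+r+1,x0-r:x0+r+1]; my,mx=np.unravel_index(w.argmax(),w.shape)
        x0+=mx-r;y0+=my-r;w=np.clip(bh[y0-2:y0+3,x0-2:x0+3]-8,0,None)+1e-6;yy,xx=np.mgrid[-2:3,-2:3]
        o.append([x0+(w*xx).sum()/w.sum(),y0+(w*yy).sum()/w.sum()])
    H2,inl=cv2.findHomography(ij,np.float32(o),cv2.RANSAC,1.0);print(inl.ravel())
    pts.append(cv2.perspectiveTransform(ij[None],H2)[0])
X=np.array([tri([(c[0],a),(c[1],b)])[0] for a,b in zip(*pts)]);
A=np.linalg.lstsq(np.c_[ij-[2,1],np.ones(15)],X,rcond=None)[0];print(A.round(4),np.linalg.norm(A,axis=1))
print("yaw",np.arctan2(-A[0,0],A[0,1]),np.arctan2(A[1,1],A[1,0]),"tilt",np.arcsin(A[0,2]/np.linalg.norm(A[0])))
```

```text
[1 1 1 1 1 1 1 1 1 1 1 1 1 1 0]
[1 1 1 1 1 1 1 1 1 1 1 1 1 1 1]
[[ 0.0063  0.0242 -0.0019]
 [ 0.0296 -0.007  -0.0007]
 [ 0.5648 -0.1959  0.0621]] [0.02506276 0.03041812 0.60099657]
yaw -0.2566822314241555 -0.23312183946092188 tilt -0.07435981045451072
```

```bash
cat >> h.py <<'E'
LEAN=.25
def hold(base,g,th,a=LEAN,gx=-.004,gz=.148,d=0.):
    """TCP pose for gauge with underside centre at base, yaw g, tilt th, d = offset along gauge z"""
    q=ori(g,a,th);Rg=R.from_euler('z',g)*R.from_euler('x',th)
    return base+Rg.apply([gx,0,gz+d])+R.from_quat(q).apply([0,0,manip.grip_depth]),q
E
python3 - <<'E'
from h import *
p,q=hold(C,G,0)
b=R.from_quat(q).apply([0,0,-.08])
manip.move_pose(p+b,q); manip.servo_line(p,vel=.12)
f0=manip.current_force()
effector.close(45);print("gap",manip.current_finger_gap(),manip.current_gripper_force(),(manip.current_force()-f0).round(2))
manip.servo_line(p+[0,0,.01],vel=.05);print((manip.current_force()-f0).round(2),manip.current_wrist_torque().round(2))
manip.servo_line(p+[0,0,.10],vel=.15);manip.sleep(.8)
c,i=snap("wrist");np.save("h1.npy",c);cv2.imwrite("pics/h1.png",i)
print((manip.current_force()-f0).round(2),manip.current_clock(),manip.current_tool_pos(),p)
o=np.zeros((600,800,3),np.uint8);o[:400,:640]=i
cv2.imwrite("pics/c7.png",cv2.resize(i[60:260,200:440],(720,600),interpolation=2))
E
```

```text
gap 0.045555789530831454 45.00033617019653 [-1.11 -1.85  0.93]
[-0.42 -0.45 -8.38] [0.11 0.7  0.  ]
[-0.13  0.   -8.24] 20.4417 [0.50964876 0.22461963 0.22982706] [0.50964388 0.22460269 0.12978445]
```

View pics/c7.png

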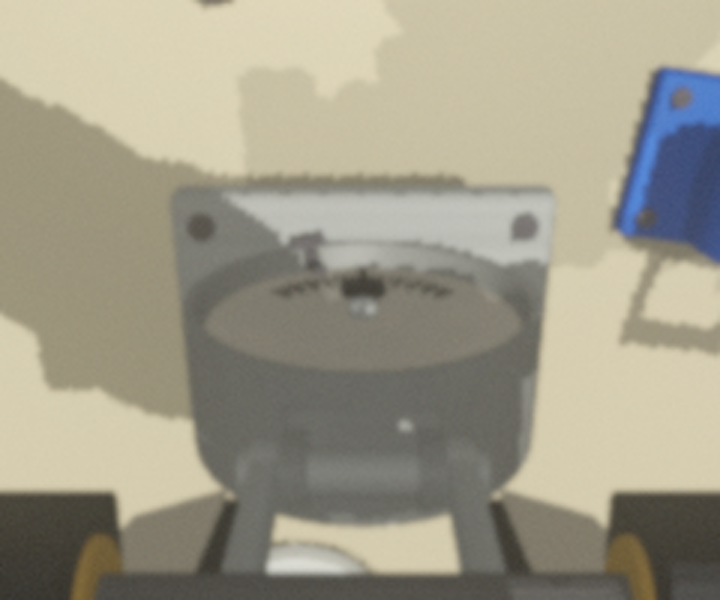

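The gauge is held level, with the bail in the jaws and 8 N on the wrist. The marker sits at crop (310,255), on the -y side of zero, which means a positive angle. I'll get its angle by casting the dial's dark pixels onto the dial plane.

```bash
cat >> h.py <<'E'
def dial(c,img,base,g,th,gx,lo,hi,cz=.056):
    """darkness vs dial angle (deg, + towards gauge -y) between radii lo..hi on the plane x=gx"""
    Rg=R.from_euler('z',g)*R.from_euler('x',th)
    A=np.radians(np.arange(-35,36,1.));r=np.linspace(lo,hi,6)
    AA,RR=np.meshgrid(A,r,indexing='ij')
    P=base+Rg.apply(np.c_[np.full(AA.size,gx),-(RR*np.sin(AA)).ravel(),cz-(RR*np.cos(AA)).ravel()])
    m=np.float32(proj(c,P).reshape(*AA.shape,2));g_=cv2.cvtColor(img,cv2.COLOR_BGR2GRAY)
    return cv2.remap(g_,m[...,0],m[...,1],cv2.INTER_LINEAR)
E
python3 - <<'E'
from h import *
for n,b in(("w2",C),("w4",C),("h1",C+[0,0,.1])):
    c=np.load(n+".npy",allow_pickle=True).item();i=cv2.imread(f"pics/{n}.png")
    for gx in(-.019,):
        for lo,hi in((.010,.014),(.022,.029),(.030,.033),(.033,.037)):
            v=dial(c,i,b,G,0,gx,lo,hi).mean(1).astype(int);print(n,lo,' '.join(map(str,v[5:66:2])))
c=np.load("w2.npy",allow_pickle=True).item()
e,d=ray(c,[(332,190.3),(320.3,168.7),(317.3,157.5),(331.2,165.8)])
Rz=R.from_euler('z',-G);E=Rz.apply(e-C);D=Rz.apply(d)
for gx in(-.019,-.016,-.022):
    L=E+D*((gx-E[0])/D[:,0])[:,None];q=L-L[0];print(gx,L[:,1:].round(4).tolist(),np.arctan2(-q[:,1],-q[:,2]).round(3),np.linalg.norm(q,axis=1).round(4))
E
```

```text
w2 0.01 123 116 108 100 91 83 76 71 68 67 66 65 65 65 65 65 65 66 66 67 67 67 67 67 69 73 78 85 93 101 109
w2 0.022 120 120 120 118 121 125 128 128 126 122 120 121 120 114 106 100 100 104 110 111 111 111 113 115 119 117 114 111 109 112 115
w2 0.03 135 135 136 137 137 139 140 140 140 141 141 141 142 142 138 132 131 134 138 140 140 141 141 139 133 118 100 91 96 110 125
w2 0.033 139 142 143 142 144 146 148 149 148 148 148 149 151 153 151 151 153 155 156 156 154 153 153 151 139 118 100 97 111 132 144
w4 0.01 122 116 107 97 89 82 76 72 70 68 67 66 66 67 67 67 67 67 66 66 66 67 69 71 73 78 83 90 97 105 112
w4 0.022 120 120 119 119 121 125 128 129 128 124 122 122 121 116 110 105 104 110 113 114 112 112 114 117 118 116 111 108 111 116 120
w4 0.03 136 135 138 139 140 141 142 143 143 143 143 144 144 142 139 137 136 138 140 140 141 143 144 141 133 117 100 95 104 120 132
w4 0.033 142 144 145 147 147 148 149 150 150 150 151 152 153 155 156 156 157 157 159 158 157 155 154 152 140 120 105 105 119 138 148
h1 0.01 101 98 94 89 85 82 81 81 80 79 79 77 76 73 69 70 70 74 76 79 80 79 80 81 81 80 82 86 92
[... 176 characters left out ...]
165 167 168 172 173 177 180 182 184 185 185 185 186 184 183 181 179 176 165 141 115 103 107 123
h1 0.033 156 157 158 159 160 162 163 163 165 167 169 172 176 179 181 182 184 184 184 183 182 180 178 175 168 148 121 111 116 132 132
-0.019 [[-0.0002, 0.0606], [-0.0117, 0.0304], [-0.015, 0.013], [-0.0002, 0.0256]] [-3.142e+00  3.630e-01  3.000e-01 -2.000e-03] [0.     0.0324 0.0499 0.035 ]
-0.016 [[0.0, 0.0579], [-0.0116, 0.0272], [-0.0149, 0.0096], [0.0001, 0.0224]] [-3.142e+00  3.630e-01  3.000e-01 -2.000e-03] [0.     0.0328 0.0506 0.0355]
-0.022 [[-0.0005, 0.0634], [-0.0118, 0.0335], [-0.015, 0.0163], [-0.0004, 0.0288]] [-3.142e+00  3.630e-01  3.000e-01 -2.000e-03] [0.     0.032  0.0492 0.0346]
```

```bash
cat >> h.py <<'E'
GP=-.25; PIV=np.array([.5648,-.196,.0501])
def onplate(th,d=0.):
    Rg=R.from_euler('z',GP)*R.from_euler('x',th)
    return hold(PIV+Rg.apply([0,0,.012]),GP,th,d=d)
E
python3 - <<'E'
from h import *
for th in(-.07,0,.1,.2,.3,.36,.4): print(th,(lambda s:None if s is None else s.round(2))(manip.solve_ik(*onplate(th))))
print(manip.solve_ik(*onplate(-.07,.06)))
for gx in(-.019,-.016,-.014,-.012):
  for n,b in(("w2",C),("w4",C),("h1",C+[0,0,.1])):
    c=np.load(n+".npy",allow_pickle=True).item();i=cv2.imread(f"pics/{n}.png")
    v=255-dial(c,i,b,G,0,gx,.031,.035).mean(1).astype(float);A=np.arange(-35,36)
    k=A>12;w=np.clip(v[k]-v[k].max()+30,0,None);m=(A[k]*w).sum()/w.sum()
    v=255-dial(c,i,b,G,0,gx,.026,.030).mean(1).astype(float);k=abs(A)<9;w=np.clip(v[k]-v[k].max()+10,0,None);z=(A[k]*w).sum()/w.sum()
    print(gx,n,m.round(2),z.round(2))
E
```

```text
-0.07 [ 0.36  0.28 -0.15  1.96  0.19  0.67  1.41]
0 [ 0.39  0.28 -0.11  1.96  0.03  0.66  1.59]
0.1 [ 0.34  0.29  0.06  1.95 -0.24  0.69  1.87]
0.2 [ 0.37  0.32  0.14  1.93 -0.44  0.75  2.09]
0.3 [ 0.41  0.36  0.2   1.9  -0.6   0.83  2.27]
0.36 [ 0.39  0.4   0.28  1.89 -0.71  0.9   2.38]
0.4 [ 0.37  0.43  0.35  1.87 -0.77  0.95  2.45]
[ 0.36367647  0.20534417 -0.16409631  1.89921936  0.15636264  0.79783959
  1.44099963]
-0.019 w2 23.91 1.79
-0.019 w4 23.48 1.65
-0.019 h1 28.34 -6.31
-0.016 w2 22.48 0.57
-0.016 w4 22.09 0.65
-0.016 h1 26.23 -0.36
-0.014 w2 23.59 -0.25
-0.014 w4 21.99 0.59
-0.014 h1 26.11 -0.21
-0.012 w2 23.65 -0.68
-0.012 w4 22.59 0.21
-0.012 h1 25.28 -0.2
```

Run:
```python
from h import *
th=-.07
p,q=onplate(th,.06)
manip.servo_line(np.array(manip.current_tool_pos())+[0,0,.03],vel=.2)
manip.move_pose(p+[0,0,.03],q);manip.sleep(.2)
f0=manip.current_force();print("air",f0.round(2))
manip.servo_line(onplate(th,.008)[0],q,vel=.12)
for d in np.arange(.006,-.007,-.002):
    manip.servo_line(onplate(th,d)[0],q,vel=.04);f=manip.current_force()-f0
    print(round(d,3),f.round(1))
    if f[2]>12: break
_,i=snap("top");cv2.imwrite("pics/t3.png",i);_,i=snap("scene");cv2.imwrite("pics/s3.png",i)
c,i=snap("wrist");np.save("h2.npy",c);cv2.imwrite("pics/h2.png",i)
print(manip.current_clock(),manip.current_tool_pos()-onplate(th,d)[0])
```

```text
air [ 0.29 -0.99 -8.  ]
0.006 [-0.9  0.5  0.1]
0.004 [-0.7  0.5 -0.1]
0.002 [ 0.6  0.7 -0.4]
0.0 [-0.6  1.7  1.3]
-0.002 [-4.   2.9 13.3]
24.6917 [ 1.38870700e-03 -3.47691700e-05  2.07233212e-03]
```

Run:
```python
from h import *
c=np.load("h1.npy",allow_pickle=True).item()
k=cast(c,[(267,135.7),(375,135.7)],.112);m=R.from_euler('z',-G).apply(k-C);print("in hand",m,np.arctan2(-(m[1]-m[0])[0],(m[1]-m[0])[1]))
# step-wise tilt with press
f0=np.array([.29,-.99,-8.])
for th in(.05,.15,.25,.32,.35):
    p,q=onplate(th,-.002);manip.servo_line(p,q,vel=.06)
    print(th,(manip.current_force()-f0).round(1),manip.current_wrist_torque().round(2),(manip.current_tool_pos()-p).round(4))
manip.sleep(1.2)
c,i=snap("wrist");np.save("h3.npy",c);cv2.imwrite("pics/h3.png",i)
print((manip.current_force()-f0).round(1),manip.current_finger_gap(),manip.current_clock())
_,t=snap("top");cv2.imwrite("pics/t4.png",t);_,s=snap("scene");cv2.imwrite("pics/s4.png",s)
o=np.zeros((600,800,3),np.uint8)
o[:,:540]=cv2.resize(i[60:260,230:410],(540,600),interpolation=2)
o[:260,540:]=cv2.resize(t[165:252,395:482],(260,260),interpolation=2)
o[300:600,540:]=cv2.resize(s[230:350,265:369],(260,300),interpolation=2)
cv2.imwrite("pics/c8.png",o)
```

```text
in hand [[-0.02239702 -0.04579172  0.112     ]
 [-0.02238662  0.04672233  0.112     ]] -0.00011242870685858085
0.05 [-1.8 -0.8 12.5] [-0.58  0.52 -0.31] [ 0.0014 -0.0018  0.0019]
0.15 [-1.6 -1.7 15.1] [-0.53  0.38 -0.17] [ 0.0017 -0.0017  0.0019]
0.25 [-2.9 -1.8 15.7] [-0.48  0.33 -0.26] [ 0.0016 -0.0022  0.0018]
0.32 [-1.9 -3.5 17. ] [-0.6   0.33 -0.25] [ 0.0014 -0.0026  0.0016]
0.35 [-1.2 -3.7 16. ] [-0.86  0.37 -0.24] [ 0.0013 -0.0027  0.0016]
[-2.5 -3.  15.8] 0.04576890988279764 27.7083
```

View pics/c8.png

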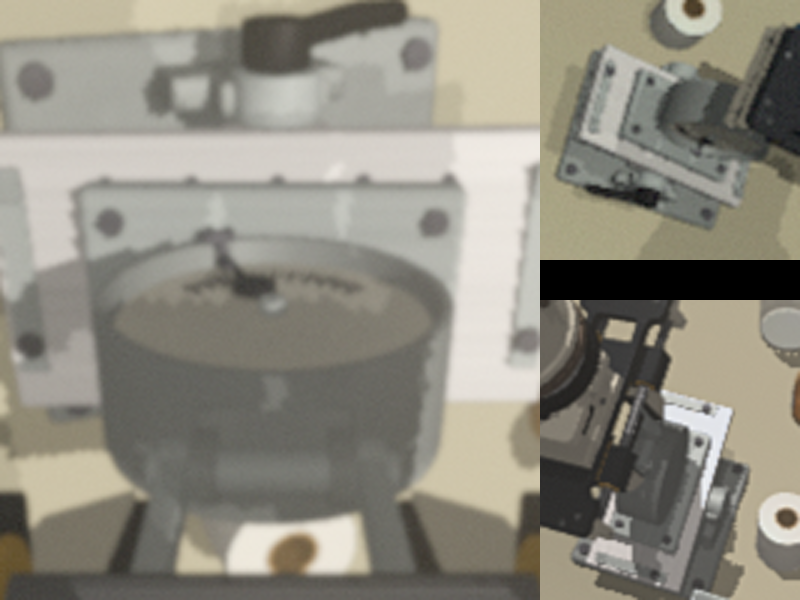

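The gauge sits flat and square between the clips; the foot's edges are at x=78..463 and the clips at about 22/530. The pointer tip at about (226,256) nearly touches the marker's inner end. I'll refine this numerically.

Run:
```python
from h import *
r=R.from_quat(manip.current_tcp_rot()); rel=(R.from_euler('z',-GP)*r*R.from_quat(ori(0,LEAN)).inv()).as_euler('xyz');print("actual tilt",rel)
c=np.load("h3.npy",allow_pickle=True).item();i=cv2.imread("pics/h3.png")
off=manip.current_tool_pos()-onplate(.35,-.002)[0]
th=.35;base=PIV+(R.from_euler('z',GP)*R.from_euler('x',th)).apply([0,0,.012])
# empty-dial reference: same gauge points in h1 (pointer at 0) => darkness change shows the pointer only
c1=np.load("h1.npy",allow_pickle=True).item();i1=cv2.imread("pics/h1.png")
print("ang",list(range(10,31)))
for lo in(.016,.020,.024,.027,.030,.033,.036):
    v=dial(c,i,base,GP,th,-.016,lo,lo+.001).mean(1).astype(int)[45:66];u=dial(c1,i1,C+[0,0,.1],G,0,-.016,lo,lo+.001).mean(1).astype(int)[45:66]
    print(lo,' '.join(map(str,v)),'| h1',' '.join(map(str,u)))
```

```text
actual tilt [ 0.34354334 -0.00327955 -0.00246156]
ang [10, 11, 12, 13, 14, 15, 16, 17, 18, 19, 20, 21, 22, 23, 24, 25, 26, 27, 28, 29, 30]
0.016 98 99 97 95 92 89 86 83 82 82 81 79 77 76 75 74 72 71 69 68 68 | h1 68 67 67 68 69 71 74 77 81 88 96 104 109 114 118 120 121 122 123 123 123
0.02 127 126 124 123 121 121 121 120 118 116 113 110 109 108 105 103 98 93 87 81 76 | h1 85 85 85 86 87 91 97 104 106 109 110 112 113 113 112 110 108 107 107 109 111
0.024 143 142 141 142 142 142 141 141 140 140 139 138 135 131 124 117 108 98 90 86 87 | h1 116 116 115 116 119 120 121 121 122 124 127 127 125 121 117 114 113 112 113 113 111
0.027 154 155 155 156 157 158 158 157 156 155 154 154 150 144 135 123 110 100 96 95 95 | h1 141 143 143 142 142 142 142 142 143 140 135 128 121 116 114 113 112 112 112 113 114
0.03 163 165 166 167 166 166 167 168 169 169 167 165 160 149 136 121 106 95 88 84 82 | h1 166 167 167 167 166 166 163 159 152 139 127 118 111 106 103 101 99 100 103 108 112
0.033 167 168 169 171 172 172 174 173 173 173 172 167 159 146 129 111 98 90 85 86 92 | h1 180 180 180 179 177 175 171 164 151 136 121 105 96 91 87 87 91 98 106 112 115
0.036 169 170 171 172 173 174 174 175 175 175 171 164 152 134 117 105 98 99 107 119 136 | h1 184 182 182 181 179 177 172 163 149 130 111 97 92 91 94 102 116 124 127 119 114
```

```bash
cat >> h.py <<'E'
def rows(img,r0=134,r1=162,c0=290,c1=322):
    g=cv2.cvtColor(img,cv2.COLOR_BGR2GRAY).astype(float)
    for r in range(r0,r1,1):
        v=g[r,c0:c1];k=v.argmin();s=slice(max(k-5,0),k+6);w=np.clip(np.median(v)-15-v[s],0,None)+1e-9
        print(r,round((np.arange(c0,c1)[s]*w).sum()/w.sum(),1),int(v.min()),'|',' '.join(str(int(x)) for x in g[r,294:322]))
E
python3 - <<'E'
from h import *
rows(cv2.imread("pics/h3.png")); print(); rows(cv2.imread("pics/h1.png"),136,160)
E
```

```text
134 306.0 170 | 176 176 176 175 177 178 182 187 190 185 178 173 170 172 176 176 174 176 176 176 177 176 174 177 176 177 176 177
135 305.5 152 | 173 171 168 163 159 155 161 175 180 174 163 153 152 163 170 175 176 175 175 173 175 175 175 174 175 175 175 175
136 299.7 124 | 166 159 148 141 131 124 130 146 153 148 137 126 126 144 160 171 173 172 173 173 174 172 173 173 174 173 175 174
137 299.6 108 | 157 137 123 112 110 108 113 120 127 123 118 111 113 128 150 163 165 168 167 168 168 168 167 166 166 169 167 169
138 298.4 101 | 144 124 107 101 104 107 113 118 119 120 118 116 115 124 141 152 155 157 159 157 156 158 155 154 154 155 158 159
139 297.8 104 | 133 118 104 105 106 114 116 119 121 121 121 120 120 128 141 148 149 153 152 152 153 153 155 151 149 152 153 152
140 297.4 112 | 125 115 112 112 116 120 120 120 117 117 121 127 136 142 153 159 160 161 161 160 161 159 160 159 157 156 157 158
141 302.4 109 | 130 129 132 135 136 137 133 119 109 114 120 134 149 159 167 171 173 171 173 171 168 168 167 164 165 162 162 159
142 302.8 110 | 147 150 153 153 154 155 146 128 110 110 119 133 151 164 172 
[... 4583 characters left out ...]
 66
154 318.2 66 | 119 116 110 109 108 102 103 102 96 93 91 96 105 113 110 105 113 116 114 102 84 72 69 71 69 70 66 67
155 318.2 64 | 108 106 97 95 92 92 96 101 103 96 92 94 109 121 120 118 119 121 118 104 80 71 66 66 66 66 64 66
156 318.0 63 | 98 92 91 97 90 90 92 100 110 108 104 104 114 125 129 132 129 130 126 105 83 68 65 64 66 63 66 63
157 317.8 65 | 91 88 93 100 106 103 100 109 115 116 116 114 121 126 131 135 138 135 131 112 89 68 65 66 66 69 71 72
158 317.6 78 | 98 96 99 109 115 116 112 115 116 120 122 121 119 125 130 135 138 138 134 119 100 83 79 78 81 85 89 88
159 315.9 99 | 112 110 110 116 120 121 121 122 122 123 124 122 122 123 128 132 135 133 132 125 114 101 99 102 106 109 110 113
```

Run:
```python
from h import *
for n,rg,b in(("w2",range(156,176),C),("w4",range(156,182),C),("h1",range(140,153),C+[0,0,.1])):
    c=np.load(n+".npy",allow_pickle=True).item();g=cv2.cvtColor(cv2.imread(f"pics/{n}.png"),cv2.COLOR_BGR2GRAY).astype(float)
    def loc(px,gx):
        e,d=ray(c,[px]);Rz=R.from_euler('z',-G);e=Rz.apply(e-b);d=Rz.apply(d)[0];return (e+d*((gx-e[0])/d[0]))[1:]
    print(n,"expected centre px",proj(c,[b+R.from_euler('z',G).apply([x,0,.056]) for x in(-.014,-.019)]).round(1).tolist())
    for r in rg:
        o=[r]
        for lo,hi in((296,327),(327,342)) if n!="h1" else ((298,312),(314,328)):
            v=g[r,lo:hi];k=v.argmin();s=slice(max(k-3,0),k+4);w=np.clip(v[s].max()-v[s],0,None)**2+1e-9
            x=(np.arange(lo,hi)[s]*w).sum()/w.sum();o+=[round(x,1),int(v.min()),(loc((x,r),-.016)*1000).round(1).tolist()]
        print(*o)
```

```text
w2 expected centre px [[331.8, 190.2], [332.1, 186.8]]
156 317.8 117 [-14.3, 7.1] 331.5 173 [0.8, 6.6]
157 317.5 98 [-14.7, 8.8] 332.0 153 [1.4, 8.3]
158 314.9 96 [-17.6, 10.5] 337.5 138 [7.4, 9.7]
159 313.8 103 [-18.8, 12.2] 340.6 136 [10.7, 11.2]
160 311.1 110 [-21.7, 13.9] 340.6 148 [10.6, 12.9]
161 303.5 110 [-29.9, 15.7] 338.5 155 [8.3, 14.6]
162 317.6 106 [-14.6, 16.9] 337.0 152 [6.5, 16.2]
163 318.0 105 [-14.2, 18.4] 337.1 149 [6.6, 17.8]
164 318.4 97 [-13.7, 20.0] 330.8 143 [-0.3, 19.6]
165 318.6 89 [-13.5, 21.6] 330.5 131 [-0.7, 21.2]
166 318.9 88 [-13.1, 23.1] 330.1 122 [-1.1, 22.8]
167 319.2 89 [-12.8, 24.7] 330.3 112 [-0.9, 24.3]
168 319.5 97 [-12.5, 26.2] 330.5 101 [-0.8, 25.8]
169 319.7 105 [-12.2, 27.7] 330.7 94 [-0.6, 27.4]
170 325.5 103 [-6.1, 29.1] 331.0 92 [-0.3, 28.9]
171 325.7 100 [-5.9, 30.6] 331.0 90 [-0.3, 30.4]
172 325.9 101 [-5.7, 32.1] 331.4 87 [0.1, 31.9]
173 317.8 104 [-14.3, 33.8] 331.4 81 [0.0, 33.4]
174 314.0 104 [-18.3, 35.4] 331.3 72 [-0.1, 34.9]
175 313.6 102 [-18.6, 36.9] 331.4 65 [-0.0, 36.4]
w4 expected centre px [[326.0, 190.7], [326.1, 187.4]]

[... 1261 characters left out ...]
 43.8]
h1 expected centre px [[320.5, 165.0], [320.5, 158.7]]
140 304.1 112 [-14.5, 4.3] 314.2 164 [-5.6, 4.3]
141 298.9 114 [-19.0, 7.0] 326.4 162 [5.2, 7.0]
142 302.4 113 [-15.7, 9.7] 326.5 168 [5.2, 9.7]
143 302.8 109 [-15.3, 12.4] 326.7 171 [5.4, 12.4]
144 303.1 110 [-14.9, 15.0] 326.3 173 [5.0, 15.0]
145 303.2 108 [-14.7, 17.5] 326.4 172 [5.1, 17.5]
146 303.4 100 [-14.4, 20.0] 325.1 170 [3.9, 20.0]
147 303.7 90 [-14.0, 22.5] 324.5 151 [3.3, 22.5]
148 303.8 85 [-13.9, 24.9] 323.8 132 [2.7, 24.9]
149 303.6 92 [-13.9, 27.3] 321.0 118 [0.4, 27.3]
150 304.1 104 [-13.4, 29.6] 320.5 93 [0.0, 29.6]
151 305.0 114 [-12.6, 31.9] 320.5 82 [0.0, 31.9]
152 306.1 112 [-11.6, 34.2] 320.6 73 [0.1, 34.2]
```

Run:
```python
from h import *
f0=np.array([.29,-.99,-8.])
p,q=onplate(.382,-.002);manip.servo_line(p,q,vel=.04);manip.sleep(1.3)
c,i=snap("wrist");np.save("h4.npy",c);cv2.imwrite("pics/h4.png",i)
r=R.from_quat(manip.current_tcp_rot());print("tilt",(R.from_euler('z',-GP)*r*R.from_quat(ori(0,LEAN)).inv()).as_euler('xyz'),(manip.current_force()-f0).round(1),manip.current_clock())
rows(i,138,156)
g=cv2.cvtColor(i,cv2.COLOR_BGR2GRAY);k=cv2.matchTemplate(g[90:160,240:420],cv2.cvtColor(cv2.imread("pics/h3.png"),cv2.COLOR_BGR2GRAY)[124:146,255:285],5);print("hole L shift",np.array(cv2.minMaxLoc(k)[3])+[240-255,90-124])
```

```text
tilt [ 0.3752054  -0.00301525 -0.00273712] [-2.4 -4.5 15.9] 29.4167
138 299.6 105 | 147 134 119 107 105 107 109 110 106 110 110 112 113 125 141 153 158 155 153 152 153 155 156 156 152 153 155 157
139 298.4 104 | 127 119 107 104 107 111 113 111 111 110 109 114 119 129 143 148 153 151 149 148 149 150 152 152 150 149 150 152
140 301.7 109 | 127 120 117 116 118 123 118 111 110 109 112 120 135 148 155 159 159 162 160 158 157 159 161 159 157 155 154 155
141 302.4 105 | 137 140 143 141 142 138 127 113 105 107 115 128 150 163 167 169 171 170 169 169 167 166 165 164 163 162 159 160
142 302.6 102 | 156 162 165 163 160 155 139 117 102 105 114 131 153 169 172 173 172 174 171 172 170 169 168 166 164 163 161 158
143 303.0 106 | 167 172 171 168 167 164 152 127 109 106 110 125 150 166 172 173 173 172 172 170 168 168 166 165 163 161 161 159
144 303.4 103 | 168 170 168 168 168 168 159 138 112 103 103 116 140 161 171 173 175 172 171 169 170 166 165 166 163 161 159 159
145 303.8 95 | 164 167 166 167 167 166 160 139 112 95 96 99 123 148 164 170 172 172 171 169 169 167 166 164 161 160 159 159
146 304.1 86
[... 464 characters left out ...]
37 136 136 134
150 307.3 77 | 151 147 149 147 144 140 132 123 113 107 103 99 92 82 77 86 102 117 123 124 120 119 119 120 124 128 123 119
151 308.6 68 | 142 140 140 138 136 133 124 115 109 104 102 97 96 84 74 68 81 95 101 101 97 98 101 104 111 115 109 106
152 309.6 64 | 140 133 133 129 123 117 113 103 96 96 98 93 89 80 71 64 68 73 79 81 78 77 81 84 91 94 92 101
153 311.0 61 | 130 122 119 115 108 101 96 96 92 89 89 86 83 74 66 64 61 63 66 69 67 68 66 72 72 76 84 100
154 315.8 62 | 113 109 107 105 102 93 89 98 99 97 91 89 80 69 66 65 66 65 63 63 64 63 65 67 62 67 81 102
155 311.3 62 | 98 99 106 113 110 101 98 106 111 111 105 98 86 75 64 65 62 62 64 62 63 64 63 64 67 63 80 105
hole L shift [0 0]
```

Run:
```python
from h import *
print((lambda s:None if s is None else s.round(2))(manip.solve_ik(*onplate(.445,-.002))))
ims={}
for th in(.30,.415,.44):
    p,q=onplate(th,-.002);manip.servo_line(p,q,vel=.04);manip.sleep(1.3)
    c,i=snap("wrist");cv2.imwrite(f"pics/k{int(th*1000)}.png",i)
    r=R.from_quat(manip.current_tcp_rot());print("tilt",(R.from_euler('z',-GP)*r*R.from_quat(ori(0,LEAN)).inv()).as_euler('xyz')[0],manip.current_force().round(1),manip.current_clock())
    g=cv2.cvtColor(i,cv2.COLOR_BGR2GRAY)
    for k in range(144,153): print(k,'|',' '.join(f"{int(x):3d}" for x in g[k,296:320]))
```

```text
[ 0.93  0.46 -0.32  1.84 -0.49  0.85  2.24]
tilt 0.2934391049878361 [-2.5 -4.8  6.3] 31.2
144 | 165 166 168 166 156 133 112 104 109 127 152 170 177 178 178 178 178 177 176 175 175 171 169 166
145 | 166 167 168 168 157 134 108  96  99 112 139 159 171 176 176 176 175 175 174 172 171 170 169 168
146 | 165 169 169 168 160 136 106  89  89  98 115 142 162 172 173 173 174 172 171 170 168 168 166 166
147 | 166 167 168 167 157 133 105  90  85  90 100 123 145 153 158 161 163 163 163 161 158 161 157 156
148 | 165 165 164 163 149 129 105  94  93 100 105 112 122 128 128 133 142 148 149 149 149 149 147 145
149 | 159 157 157 154 144 130 114 104 103 105 110 111 109  99  95 104 122 132 137 138 140 139 138 139
150 | 146 145 146 145 140 132 125 114 108 111 114 111 105  93  81  83 100 111 120 123 128 125 127 128
151 | 136 133 133 136 135 130 124 112 107 106 108 102  97  92  79  73  80  86  93 101 105 105 111 111
152 | 127 126 123 124 124 120 110 104 101  98  98  96  89  84  79  68  70  69  71  79  80  81  86  89
tilt 0.4080124117943157 [-3.  -5.2  7.5] 33.1
144 | 165 168 169 168 162 139 118 104 104 115 
[... 1136 characters left out ...]
 168 169 162 142 112  91  87  90 103 125 149 162 166 167 166 164 163 163 159 158 157 157
147 | 166 169 169 168 164 151 121  94  82  84  90 109 133 150 157 158 159 157 155 153 153 151 149 149
148 | 163 165 163 162 161 150 128 101  82  81  89 102 119 138 146 148 147 148 143 145 144 143 142 140
149 | 158 155 151 147 145 139 129 112  92  79  81  94 112 128 134 137 138 137 135 135 135 134 137 135
150 | 147 142 134 130 125 127 126 119  99  82  73  80 101 116 122 125 123 121 119 121 126 123 125 128
151 | 137 131 120 117 115 115 116 110 101  85  71  74  85  95 100 103 105 103 100 106 108 107 115 121
152 | 125 117 108 109 107  99 100  98  94  84  69  63  65  74  78  78  81  79  79  83  88  90 103 109
```

Run:
```python
from h import *
p,q=onplate(.3875,-.002);manip.servo_line(p,q,vel=.04);manip.sleep(1.5)
r=R.from_quat(manip.current_tcp_rot());print("tilt",(R.from_euler('z',-GP)*r*R.from_quat(ori(0,LEAN)).inv()).as_euler('xyz')[0],manip.current_force().round(1),manip.current_finger_gap(),manip.current_gripper_force(),manip.current_clock())
i=snap("wrist")[1];g=cv2.cvtColor(i,cv2.COLOR_BGR2GRAY)
for k in range(146,152): print(k,'|',' '.join(f"{int(x):3d}" for x in g[k,298:316]))
k=cv2.matchTemplate(g[90:170,230:420],cv2.cvtColor(cv2.imread("pics/h3.png"),cv2.COLOR_BGR2GRAY)[110:126,238:402][:, :],5) if 0 else None
# front plate edge / foot registration vs h3 via phase correlation
a=cv2.cvtColor(cv2.imread("pics/h3.png"),cv2.COLOR_BGR2GRAY)
for s in((slice(118,150),slice(250,300)),(slice(118,150),slice(350,400)),(slice(100,128),slice(232,420))): print(cv2.phaseCorrelate(np.float32(a[s]),np.float32(g[s])))
```

```text
tilt 0.3802721282276037 [-1.2 -4.9  6.9] 0.04547549965609109 45.004448890686035 36.5333
146 | 168 168 155 130 102  88  87  94 111 137 158 167 169 169 167 167 164 164
147 | 167 162 148 124  99  84  84  87  96 117 143 157 160 159 160 159 158 158
148 | 162 156 140 120 103  90  89  88  86  97 119 140 145 149 148 149 146 146
149 | 155 150 137 123 113 103  96  93  86  82  95 116 127 134 136 137 135 136
150 | 142 141 134 124 116 110 102  96  91  80  80  91 103 115 120 119 121 124
151 | 136 131 127 116 112 107 102  95  93  79  69  73  81  90  99 100  96 105
((-0.029545356218434904, 0.13047221251006214), 0.9305809986591339)
((-0.06424428718515784, -0.03474103491864611), 0.977697277367115)
((0.05254149492212434, -0.06426937367600871), 0.9057611551549699)
```

```bash
python3 -c "
from bench import manip
print(manip.hand_in())"
```

```text
the job is handed in; nothing more can be done
None
```

I handed the job in at about 36.5 s: handle on its end stop, gauge flat and square on the plate within about 2 mm of its middle, held at 0.380 rad with about 15 N of press and 45 N of grip. The marker itself is not pinned down exactly: the better views put it at about 0.375–0.395 rad and the steeper in-hand views read up to 0.44, so I used the top of your stated range.

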